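# Rehang the lift-off door of a bottle cabinet

### The arm

A 6-joint arm with a two-finger parallel gripper is mounted at the origin on a cart in front of the work surface, level with it; the furniture and walls round the work are solid. World frame = base frame: x ahead of the robot, y to its left, z up, the work surface at z = 0. Lengths are in mm, angles in rad, forces in N, time in s.
With the tool pointing down it reaches from about 350 to 875 mm from the base axis. Payload 4.2 kg.
Tool frame: the origin (TCP) lies at the very end of the fingers, on their centre line; the grasp point (between the pads) lies 19 mm behind it; z points along the fingers, y is the line along which they close (so a half turn about z gives the same grasp; the last joint's range is limited). The gripper opens to 85 mm and grips with 20 to 120 N. Pads are 22 mm wide; open, the fingers measure 114 mm over their backs; the gripper's body (76 mm by 85 mm) begins 54 mm behind the grasp point. The pads swing forward as they close: fully open they stand 13 mm farther back than shut.
Start: joints at [-0.916, 0.385, 0.008, 0, -1.194, -0.259], TCP at [240.98, -576.652, 231.312] pointing down, gripper open.
Joint ranges: [-3.14, 3.14], [-1.21, 2.06], [-1.07, 1.41], [-3.16, 2.05], [-2.99, -0.16], [-3.1, 3.1]. Speed limits (rad/s): [2.79, 2.79, 3.14, 3.14, 3.14, 3.14].

### API

Orientations are given as a unit quaternion [x, y, z, w].
In Python, from bench import arm gives the robot as it stands. The module is installed in compiled form; this text tells all that it offers.
- The arm moves only by the tool drive_tool, never from a script. Its argument "targets" is a list of rows, each a list of 5 numbers: the closure, from -1 (fully open) to 1 (shut), then the shift along the tool's x, y, z in mm, then the turn about the tool's z in degrees. In form: [[grip, tx, ty, tz, roll], ...]. A call has 1 to 12 rows; each row is the pose to reach, as a shift and turn from the pose commanded when the call began, along the tool's axes at that moment; what a row does not reach only later rows make up. A row lasts 1/10 s, in which the tool goes at most 50 mm and 8.59 degrees, less where a joint would pass 70% of its speed; a pose out of reach is approached as far as the arm can. A call with a gripper value outside its range is refused whole. The fingers move at their own pace and stop on an object; the grip force is fixed at half the most. Time passes only in rows, so rows that repeat a pose let the fingers close. It gives the time, the measured TCP pose, the force, the opening and the grip force at its end, in the units of the state.
- arm.read_state(): the state, without advancing time (a new reading comes with each control period).
- arm.get_image(name): name is "side" or "top"; returns the picture (384x512x3 uint8, blue, green, red); there is no depth.
- arm.camera_params(name): a dict with "fov_y" (degrees; the focal length in pixels is half the picture's height over the tangent of half this angle, whatever the lens; pixels are square), "cx", "cy" (the principal point, pixels), "rvec" (rotation vector, rad) and "tvec" (3), from world to camera coordinates, as OpenCV has them. Camera axes: x right, y down, z forward; pixel columns grow to the right and rows downward; lengths in mm; the calibration is good to about 2 mm. A picture is of the moment at which its call begins. camera_params takes no time and is no camera call.
- arm.job_done(): hands the job in; it is judged then, once.
The state is a dict: "clock": time; "joints": joint angles; "joint_vel": joint speeds; "joint_efforts": joint torques, N m; "position": TCP position; "ee_rot": TCP orientation; "contact_force": force on the tool from outside, world axes, zero at the start; "wrist_torque": the same for the moment, N m; "gripper_width": finger opening in mm; "grasp_force": force on a finger pad.
Only numpy, scipy, OpenCV 4.12 (cv2) and the standard library are available. Lean on these libraries where they do the work, as an engineer would, in place of code of your own. Each camera call takes 0.05 s, during which the arm holds its last target. There are 200 camera calls.

### The job

The door of the small white bottle cabinet has been lifted off and stands in the grey slotted stand. Hang it back on the cabinet by lowering it gently so that both hinge knuckles go fully down over their two upright pins, then swing it fully shut without slamming and let go. Do not disturb the flask, the beaker and the tape roll.

Things in the scene. Friction and masses are not known exactly. Their poses are not given: they have to be found in the camera images.
- cabinet: Sizes in mm. White open-fronted box, fixed, 110 deep (x) x 150 wide (y) x 150 high, holding bottles. Origin: centre of its underside, z up. Its own -x side is the open front (front plane at x = -55); +y is its left seen from the front. At the left of the front are two steel brackets, one above the other, each with one upright hinge pin; both pins share a vertical axis at x = -69, y = +68.
- pin_lower (a point): In mm: Foot of the lower hinge pin (top of its bracket), 35 above the worktop, on the pin axis. Pin: 10 diameter, straight for 14, then tapering to 3 diameter at 26 above this point. The bracket is 6 thick and reaches 8 from the axis to the front and sides.
- pin_upper (a point): In mm: Foot of the upper hinge pin, 75 above the lower one and on the same vertical axis; same pin and bracket. Below its bracket's underside, 43 are free above the tip of the lower pin.
- door: Sizes in mm. Loose white door, about 0.2 kg, panel 8 thick (x) x 130 wide (y) x 125 high (z). Origin: centre of the panel's underside, z up. Own -x points out of the outer face, which has a bar pull (z 35 to 75, at y = -45, standing out to x = -26); own +y points to the hinge edge with its two knuckles. At the start it stands upright in the stand's slot, underside 8 above the worktop.
- knuckle_lower (a point): In mm: Centre of the lower opening of the door's lower knuckle, at (-9, 78, 15) in the door's frame; meets pin_lower when hung. Knuckles are upright tubes 22 outside, 13.6 bore, 20 long, on one axis; on their pins they have 1.8 play all round and turn freely (no spring or catch).
- knuckle_upper (a point): In mm: Centre of the lower opening of the upper knuckle, at (-9, 78, 90) in the door's frame; meets pin_upper when hung. Hung and swung open 90 degrees (own +y along the cabinet's +x) the panel stands clear in front of the cabinet and can be held by its top edge.
- door_edge (a point): In mm: Middle of the door's free upright edge on the inner face, at (4, -65, 62.5) in the door's frame. With the door shut its axes are parallel to the cabinet's, its underside is 20 above the worktop and this point lies about 1 in front of the cabinet's front plane.
- stand: Sizes in mm. Grey stand fixed to the worktop: base 80 (x) x 100 (y) x 8, with two upright walls 80 long that form a slot 11 wide along its own y, top of the walls 48 above the worktop. Origin: centre of its underside. Lift the door about 50 straight up to clear it.
- flask: In mm: Conical glass flask, 68 diameter, 104 high, loose bystander. Origin: centre of its underside.
- beaker: In mm: Glass beaker, 74 diameter, 95 high, loose bystander. Origin: centre of its underside.
- tape: In mm: Roll of tape lying flat, 76 diameter, 18 high, loose bystander. Origin: centre of its underside.

How it is judged:
By the outcome, as a careful person would: the job done as asked, in the order asked, and still so for the second after the job is handed in, with the robot touching nothing.
It also fails if it takes over 70 s, if anything falls off the work surface, if the arm or the gripper's body presses on something with over 40 N, if the wrist force passes 120 N, or if a joint passes its speed limit or range.

## Working session

There is one attempt and no reset: what is moved stays moved. The work goes in short steps, Python scripts to look and compute and a tool call to move; the robot and the scene stay as the last step left them, time stands still between calls to the robot, and variables do not carry over. Pictures are saved under pics/ and viewed, at most 10 in all, crops included, and the job is handed in when it is done.

Besides the shell and the picture viewer there is one more tool, called after ">>>" in YAML: its name, and indented under it one key for each argument. drive_tool: Moves the arm, as the interface text tells. Its arguments: {"type":"object","properties":{"targets":{"type":"array","items":{"type":"array","items":{"type":"number"}}}},"required":["targets"]}

```bash
mkdir -p pics
python3 - <<'E'
from bench import arm
import cv2
for n in("side","top"):
    im=arm.get_image(n); cv2.imwrite(f"pics/{n}0.png",im); print(n,arm.camera_params(n))
s=arm.read_state(); print(s)
E
```

```text
side {'fov_y': 50.54003669411112, 'cx': 253.44188209803747, 'cy': 189.46575470114138, 'rvec': array([ 0.30119266, -2.87556359,  1.00506788]), 'tvec': array([ 569.57963997,   16.27738794, 1074.61014997])}
top {'fov_y': 53.28872185327017, 'cx': 253.5673792640534, 'cy': 196.29548773688336, 'rvec': array([ 2.19262538, -2.16014271,  0.1039883 ]), 'tvec': array([138.75207319, 546.34076663, 944.84001978])}
{'clock': 0.1, 'joints': array([-9.16425160e-01,  3.85502418e-01,  6.76165819e-03, -4.05973358e-04,
       -1.19398085e+00, -2.58578581e-01]), 'joint_vel': array([-0.00048388, -0.00044533,  0.00249917,  0.00237678,  0.0024518 ,
       -0.00070154]), 'joint_efforts': array([-4.96204793e-04, -3.93318272e+01,  1.88929707e+01,  4.19795841e+00,
       -2.55899438e-03,  4.69523087e-06]), 'position': array([ 240.76346774, -576.2108882 ,  230.32120262]), 'ee_rot': array([-1.96533613e-01,  9.80496597e-01,  9.47245304e-04, -2.54965111e-04]), 'contact_force': array([-0.81916386, -0.82956623, -0.59318451]), 'wrist_torque': array([ 0.05445018, -0.04356239, -0.05327112]), 'grasp_force': 0.0, 'gripper_width': 85.10333052314353}
```

View pics/side0.png

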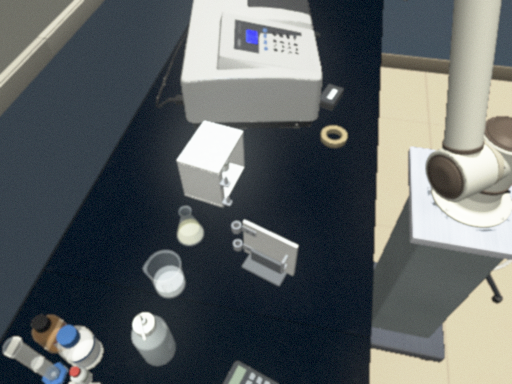

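View pics/top0.png

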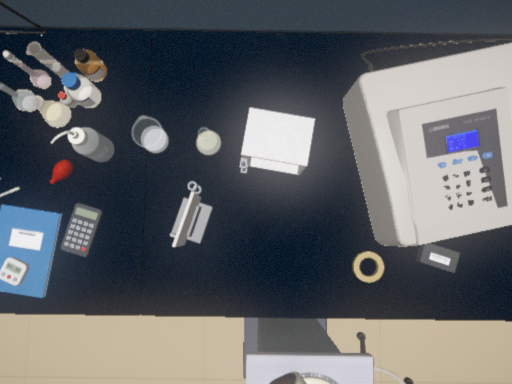

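The side view shows the cabinet near (212,160), its hinge brackets near (227,190), and the door in the stand near (268,250) with its knuckles at (237,227) and (237,244). In the top view the cabinet is near (278,140), its hinge near (244,163), the door near (186,220) and the knuckles near (195,187). I'll zoom in for detail.

```bash
cat > h.py <<'E'
import numpy as np, cv2
from bench import arm
P={n:arm.camera_params(n) for n in("side","top")}
def K(n):
    p=P[n]; f=192/np.tan(np.radians(p['fov_y'])/2); return np.array([[f,0,p['cx']],[0,f,p['cy']],[0,0,1]])
def ray(n,uv):
    R=cv2.Rodrigues(P[n]['rvec'])[0]; t=P[n]['tvec']
    return -R.T@t, R.T@np.linalg.solve(K(n),np.array([uv[0],uv[1],1.]))
def onz(n,uv,z):
    c,d=ray(n,uv); return c+d*(z-c[2])/d[2]
def tri(a,b):
    M=[np.vstack([K(n)@np.c_[cv2.Rodrigues(P[n]['rvec'])[0],P[n]['tvec']]])for n in("side","top")]
    X=cv2.triangulatePoints(M[0],M[1],np.float64(a).reshape(2,1),np.float64(b).reshape(2,1))[:,0]; return X[:3]/X[3]
def proj(n,X):
    return cv2.projectPoints(np.float64(X).reshape(-1,1,3),P[n]['rvec'],P[n]['tvec'],K(n),None)[0][:,0]
def crop(n,x,y,w,h,s,fn):
    im=arm.get_image(n)[y:y+h,x:x+w]; im=cv2.resize(im,None,fx=s,fy=s,interpolation=cv2.INTER_CUBIC)
    for i in range(0,w,10): cv2.putText(im,str(x+i),(i*s,8),0,.3,(0,255,255)); cv2.line(im,(i*s,10),(i*s,15),(0,255,255))
    for i in range(10,h,10): cv2.putText(im,str(y+i),(0,i*s+3),0,.3,(0,255,255)); cv2.line(im,(20,i*s),(25,i*s),(0,255,255))
    cv2.imwrite(fn,im)
E
python3 - <<'E'
from h import *
crop("side",170,115,135,175,3,"pics/a.png") if 0 else None
a=arm.get_image("side");b=arm.get_image("top")
crop("side",172,118,133,170,4,"pics/s1.png")if 0 else None
crop("side",175,170,130,120,5,"pics/s1.png")
crop("top",165,100,155,150,4,"pics/t1.png")
print([-(cv2.Rodrigues(P[n]['rvec'])[0].T@P[n]['tvec']) for n in P])
E
```

```text
[array([408.70207989, 761.07284288, 856.27310584]), array([455.58687738, 150.08452154, 990.14052923])]
```

View pics/s1.png

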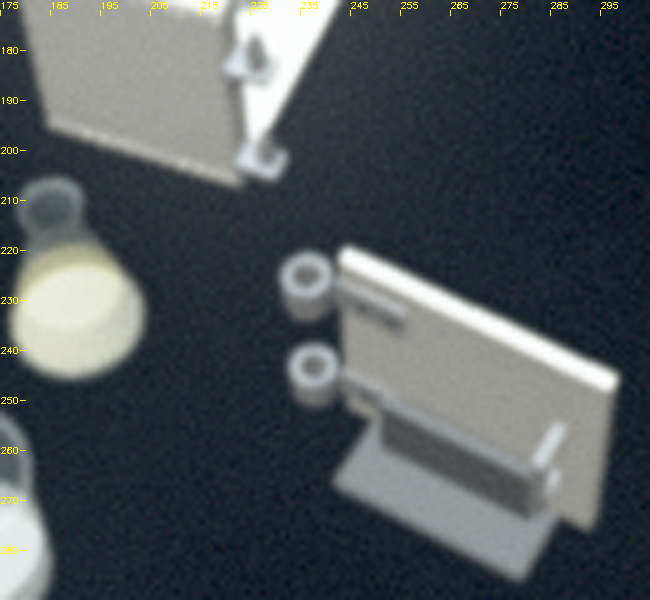

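View pics/t1.png

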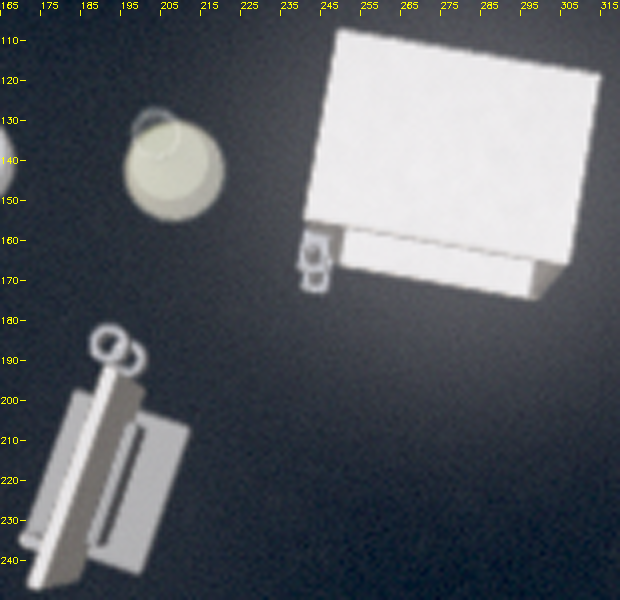

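Run:
```python
from h import *
np.set_printoptions(precision=1,suppress=True)
t=lambda x,y:(165+x/4-.375,100+y/4-.375)
s=lambda x,y:(175+x/5-.4,170+y/5-.4)
C=np.array([onz("top",t(*p),150) for p in((340,29),(600,74),(568,264),(304,219))]); print(C)
# 0 back-left,1 back-right,2 front-right,3 front-left
c=C.mean(0); ex=(C[0]+C[1]-C[2]-C[3])[:2]; ey=(C[0]+C[3]-C[1]-C[2])[:2]
print("size",np.linalg.norm(ex)/2,np.linalg.norm(ey)/2)
yx=np.degrees(np.arctan2(ex[1],ex[0])); yy=np.degrees(np.arctan2(-ey[0],ey[1])); print("cab",c,yx,yy)
yaw=np.radians((yx*110+yy*150)/260); R=np.array([[np.cos(yaw),-np.sin(yaw)],[np.sin(yaw),np.cos(yaw)]])
pin=c[:2]+R@[-69,68]; print("pin",pin, "proj top tips", proj("top",[[*pin,61],[*pin,136]]),"side",proj("side",[[*pin,61],[*pin,136],[*pin,110],[*pin,35]]))
# door
print("knU",onz("top",t(109,343),118),onz("side",s(306,276),118),tri(s(306,276),t(109,343)))
print("knL",onz("top",t(129,357),43),onz("side",s(313,365),43),tri(s(313,365),t(129,357)))
print("hinge end",onz("top",t(111,369),133),onz("side",s(345,252),133)); print("free end",onz("top",t(35.5,586),133),onz("side",s(615,380),133))
# subpixel: top face of the door & rings by mask
im=arm.get_image("top"); g=im.min(2); roi=np.zeros_like(g); roi[188:250,168:205]=1
for th in(190,210,225):
    m=((g>th)&(roi>0)).astype('u1'); n,l,st,ce=cv2.connectedComponentsWithStats(m); i=1+st[1:,4].argmax(); r=cv2.minAreaRect(cv2.findContours((l==i).astype('u1'),0,1)[0][0]); print(th,r,st[i,4])
```

```text
[[734.8 159.2 150. ]
 [711.3  12.6 150. ]
 [602.9  30.4 150. ]
 [626.  177.5 150. ]]
size 110.08468479219992 148.65473411156103
cab [668.8  94.9 150. ] -9.441220368012935 -9.025642897580743
pin [611.5 173.1] proj top tips [[243.4 167.5]
 [242.6 162. ]] side [[227.1 195.1]
 [225.1 175.4]
 [225.8 182.5]
 [227.7 201.4]]
knU [558.6 289.  118. ] [557.9 290.5 118. ] [558.6 289.3 116.1]
knL [558.9 288.3  43. ] [558.2 290.   43. ] [558.9 288.6  40.5]
hinge end [542.2 285.1 133. ] [541.4 284.7 133. ]
free end [420.5 323.4 133. ] [418.9 323.8 133. ]
190 ((182.4932098388672, 218.81900024414062), (3.3633639812469482, 57.58079147338867), 19.653825759887695) 189
210 ((182.6583709716797, 218.55654907226562), (2.6906909942626953, 56.30270767211914), 19.653823852539062) 148
225 ((179.4598388671875, 227.98541259765625), (1.1961005926132202, 21.188068389892578), 19.983104705810547) 25
```

>>> drive_tool:
  targets:
    - [-1,-30,45,-30,0]
    - [-1,-60,88,-70,0]
    - [-1,-90,132,-70,5]
    - [-1,-118,176,-70,10]
    - [-1,-145,216,-70,15]
    - [-1,-172,255,-70,20]
    - [-1,-197,293,-70,25]
    - [-1,-230,331,-70,30]
    - [-1,-263,370,-70,35]
    - [-1,-296,409,-70,40]
    - [-1,-329,448,-70,40]
    - [-1,-362,487,-70,40]

```text
clock: 1.55
position: [377.3, -16.9, 301.9]
ee_rot: [0.15, 0.989, 0.0, 0.001]
contact_force: [1.2, -0.8, 0.3]
gripper_width: 85.2
grasp_force: 0.0
```

```bash
cat >> h.py <<'E'
def delta(cmd,tgt):
    """cmd/tgt: x,y,z,yaw of tool y (deg); returns tx,ty,tz,roll"""
    a=np.radians(cmd[3]); y=np.array([np.cos(a),np.sin(a)]); x=np.array([-y[1],y[0]])*-1
    x=np.array([-np.sin(a),np.cos(a)]) # y rotated +90 for z down
    d=np.subtract(tgt[:2],cmd[:2]); return np.round([d@x,d@y,cmd[2]-tgt[2],cmd[3]-tgt[3]],1)
E
python3 -c "
from h import *
print(delta((241,-576.65,231.3,112.65),(387.6,12.4,301.3,72.65)))
print(delta((387.6,12.4,301.3,72.65),(481,304,170,72.5)))
s=arm.read_state();print(s['joints'],s['position'],s['ee_rot'])"
```

```text
[-362.1  487.2  -70.    40. ]
[-2.200e+00  3.062e+02  1.313e+02  2.000e-01]
[ 3.92163017e-01 -1.10008687e-01 -4.04607543e-01  1.10401162e-04
 -1.27418441e+00 -2.26496046e+00] [377.32041064 -16.90760073 301.93058238] [1.50411407e-01 9.88622978e-01 4.75014616e-04 8.88959319e-04]
```

>>> drive_tool:
  targets:
    - [-1,0,40,0,0]
    - [-1,0,85,0,0]
    - [-1,-1,130,0,0]
    - [-1,-1,175,10,0]
    - [-1,-1,220,40,0]
    - [-1,-2,260,70,0]
    - [-1,-2,290,100,0]
    - [-1,-2,306,120,0]
    - [-1,-2,306,131,0]
    - [-1,-2,306,131,0]

```text
clock: 2.55
position: [469.4, 271.8, 168.5]
ee_rot: [0.151, 0.989, -0.002, -0.001]
contact_force: [-0.2, -0.4, 0.7]
gripper_width: 85.3
grasp_force: 0.0
```

Run:
```python
from h import *
crop("side",215,150,110,130,4,"pics/s2.png")
s=arm.read_state();print(s['joints'],s['position'],s['ee_rot'])
```

```text
[ 8.23056268e-01  3.00794841e-01 -2.82400932e-01  2.09666814e-04
 -9.88958371e-01 -2.69640932e+00] [470.1614931  271.89364052 170.18212112] [ 1.50644970e-01  9.88587692e-01 -6.10855552e-04 -3.08927664e-04]
```

View pics/s2.png

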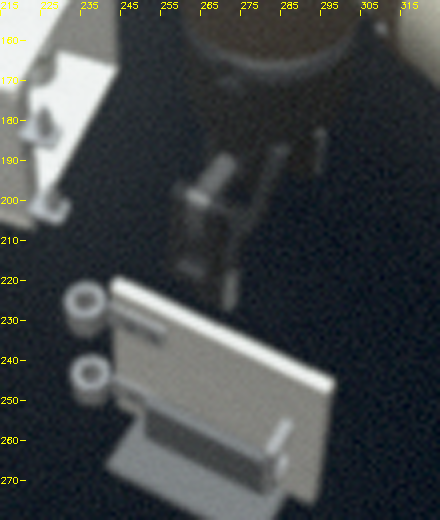

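The view shows the open gripper above and to the side of the door. It stopped about 33 mm short of the command, and the door and stand are untouched. I'll correct and descend.

```bash
python3 -c "
from h import *
print(delta((470.2,271.9,170.,72.65),(481,304,98,72.5)))"
```

```text
[-0.7 33.9 72.   0.2]
```

>>> drive_tool:
  targets:
    - [-1,0,17,0,0]
    - [-1,0,34,0,0]
    - [-1,-1,34,0,0]
    - [-1,-1,34,20,0]
    - [-1,-1,34,40,0]
    - [-1,-1,34,58,0]
    - [-1,-1,34,70,0]
    - [-1,-1,34,72,0]

```text
clock: 3.4
position: [481.1, 303.6, 97.9]
ee_rot: [0.151, 0.989, -0.001, -0.0]
contact_force: [0.0, -0.4, -0.5]
gripper_width: 85.4
grasp_force: 0.0
```

>>> drive_tool:
  targets:
    - [-0.5,0,0,0,0]
    - [0,0,0,0,0]
    - [0.3,0,0,0,0]
    - [0.6,0,0,0,0]
    - [0.8,0,0,0,0]
    - [1,0,0,0,0]
    - [1,0,0,0,0]
    - [1,0,0,0,0]

```text
clock: 4.2
position: [481.6, 304.8, 98.7]
ee_rot: [0.151, 0.989, 0.0, 0.0]
contact_force: [-1.0, -1.9, 4.2]
gripper_width: 7.2
grasp_force: 59.6
```

>>> drive_tool:
  targets:
    - [1,0,0,-3,0]
    - [1,0,0,-10,0]
    - [1,0,0,-20,0]
    - [1,0,0,-30,0]
    - [1,0,0,-40,0]
    - [1,0,0,-47,0]
    - [1,0,0,-50,0]
    - [1,0,0,-50,0]

```text
clock: 5.0
position: [481.6, 304.9, 148.9]
ee_rot: [0.151, 0.989, 0.0, 0.0]
contact_force: [-0.9, 0.1, -1.6]
gripper_width: 7.1
grasp_force: 58.8
```

Run:
```python
from h import *
a=arm.get_image("side")[165:290,185:320];b=arm.get_image("top")[100:265,160:320]
a=cv2.resize(a,None,fx=3,fy=3,interpolation=2);b=cv2.resize(b,None,fx=2.4,fy=2.4,interpolation=2)
o=np.zeros((400,a.shape[1]+b.shape[1],3),'u1'); o[:a.shape[0],:a.shape[1]]=a; o[:b.shape[0],a.shape[1]:]=b
cv2.imwrite("pics/c3.png",o); print(a.shape,b.shape)
s=arm.read_state();print(s['joints'],s['position'],s['contact_force'],s['wrist_torque'])
```

```text
(375, 405, 3) (396, 384, 3)
[ 8.48531156e-01  3.65229841e-01 -2.47221601e-01 -2.88618203e-04
 -9.59045998e-01 -2.72164247e+00] [481.23658916 304.57016995 148.02019831] [ 0.19289832 -0.67369405 -2.95214221] [ 0.01051002 -0.00899922 -0.04491638]
```

View pics/c3.png

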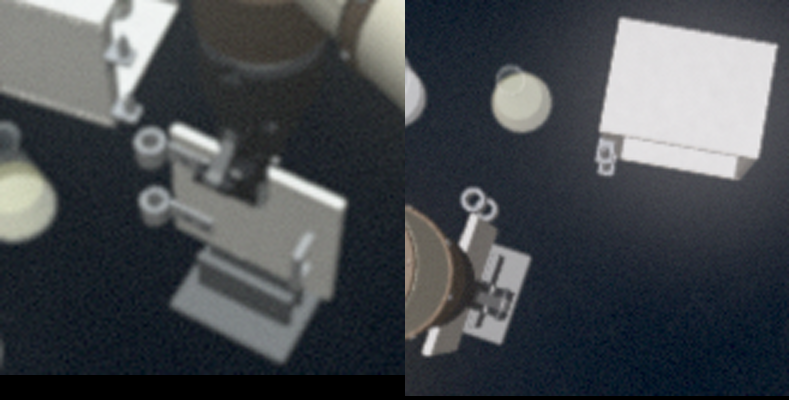

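The door is lifted clear of the stand and held level. The rings are at side (149,136) and (154,199) and top (474,200) in this composite. I'll measure the held rings, then work out the move.

```bash
cat >> h.py <<'E'
def ring(n,im,X,r=9):
    """hole ellipse centre of the ring expected at world X, by enclosed contour"""
    u=proj(n,X)[0]; x,y=(u-r).astype(int); s=8
    g=cv2.resize(im[y:y+2*r+1,x:x+2*r+1].max(2),None,fx=s,fy=s,interpolation=cv2.INTER_CUBIC)
    g=cv2.GaussianBlur(g,(0,0),4); best=[]
    for th in range(60,200,10):
        c,h=cv2.findContours((g>th).astype('u1'),cv2.RETR_CCOMP,cv2.CHAIN_APPROX_NONE)
        if h is None: continue
        best+=[(cv2.fitEllipse(k)) for k,q in zip(c,h[0]) if q[3]>=0 and 60<cv2.contourArea(k)<1500]
    if not best: return u,None
    best=[b for b in best if np.hypot(b[0][0]-8*(u[0]-x),b[0][1]-8*(u[1]-y))<40]
    return u,np.median([[x+(b[0][0]+.5)/s-.5,y+(b[0][1]+.5)/s-.5] for b in best],0) if best else None
def knuckles(X,zu):
    """X: expected axis x,y; zu: z of top of upper knuckle"""
    for nm,z in(("U",zu),("L",zu-75)):
        o={}
        for n in("side","top"):
            u,c=ring(n,arm.get_image(n),[*X,z]); o[n]=c
            print(nm,n,"exp",u.round(1),"found",None if c is None else (c.round(1),onz(n,c,z).round(1)))
        if all(v is not None for v in o.values()): print("  tri",tri(o["side"],o["top"]).round(1))
E
python3 - <<'E'
from h import *
knuckles((558.5,289.4),168)
s=arm.read_state(); print(s['position'],s['clock'])
cmd=(481.2,304.6,148,72.65)
def rot(v,d): d=np.radians(d); return np.array([[np.cos(d),-np.sin(d)],[np.sin(d),np.cos(d)]])@v
off=rot(np.array([558.5-481.2,289.4-304.6]),8.2); pin=np.array([611.5,173.1]); e=rot(np.array([1,0]),-9.2)
for b in (40,0): t=pin-e*b-off; print(t,delta(cmd,(*t,148,80.85)))
E
```

```text
U side exp [234.6 210.9] found (array([234.6, 211.8]), array([557.8, 291.5, 168. ]))
U top exp [188.1 182.7] found (array([187.9, 182.8]), array([558.2, 289.8, 168. ]))
  tri [558.4 290.1 165.9]
L side exp [236.2 230.6] found (array([236.3, 231.4]), array([557.7, 291.5,  93. ]))
L top exp [193.4 186.7] found (array([193.6, 187.1]), array([557.6, 288.7,  93. ]))
  tri [558.2 289.3  89.4]
[481.3599804  304.5964105  147.81965487] 5.3
[493.33688696 183.51462964] [ -47.7 -112.     0.    -8.2]
[532.82233756 177.11938213] [ -87.3 -106.3    0.    -8.2]
```

>>> drive_tool:
  targets:
    - [1,-5,-10,0,0]
    - [1,-12,-25,0,-1]
    - [1,-20,-45,0,-3]
    - [1,-28,-65,0,-5]
    - [1,-37,-85,0,-7]
    - [1,-44,-102,0,-8]
    - [1,-48,-112,0,-8.2]
    - [1,-48,-112,0,-8.2]
    - [1,-48,-112,0,-8.2]

```text
clock: 6.2
position: [494.2, 183.7, 148.4]
ee_rot: [0.08, 0.997, 0.0, 0.0]
contact_force: [0.4, 0.8, -1.8]
gripper_width: 7.2
grasp_force: 58.8
```

Run:
```python
from h import *
s=arm.read_state(); print(s['position'],s['ee_rot'],s['clock'])
knuckles((572,179.5),168)
a=arm.get_image("side")[155:235,190:260];b=arm.get_image("top")[140:220,200:270]
o=np.hstack([cv2.resize(k,(390,446),interpolation=2) for k in(a,b)]); cv2.imwrite("pics/c4.png",o)
```

```text
[494.21904474 183.6508908  148.39043218] [7.98206015e-02 9.96809212e-01 1.76542947e-04 1.88135928e-04] 6.2
U side exp [240.4 171. ] found (array([240.4, 171.6]), array([571.7, 181.4, 168. ]))
U top exp [239.  177.3] found (array([235. , 177.9]), array([570.6, 188.2, 168. ]))
  tri [569.7 187.9 175.7]
L side exp [241.6 191.6] found (array([241.4, 192.5]), array([571.9, 182. ,  93. ]))
L top exp [240.1 181.7] found (array([236.3, 178.9]), array([578.7, 188.4,  93. ]))
  tri [573.8 187.7 100.6]
```

View pics/c4.png

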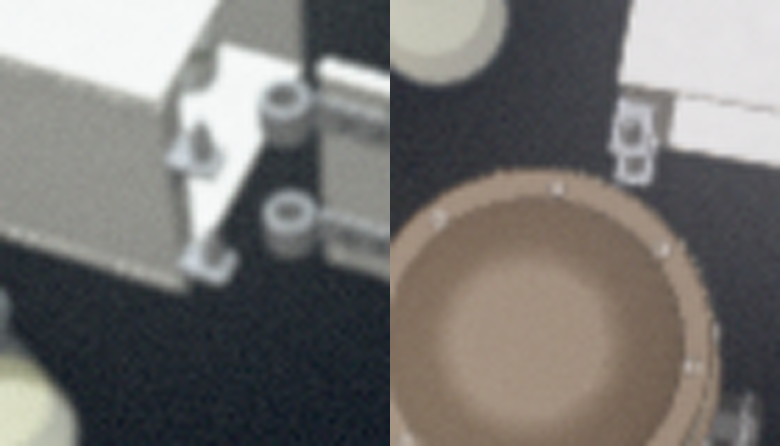

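The top view is blocked by the wrist, which hides the knuckles. The side view shows both rings at (287,100) and (290,212), right at their predicted places. The pins show as dark spots at (204,140) in the side view and (632,132) in the top view, so I'll measure those precisely.

Run:
```python
from h import *
np.set_printoptions(precision=2,suppress=True,linewidth=150)
pin=np.array([611.5,173.1])
for n in("top","side"):
    im=np.mean([arm.get_image(n).max(2).astype(float) for _ in range(4)],0)
    for nm,z0 in(("U",110),("L",35)):
        for z in(z0,z0+13,z0+26): print(n,nm,z,proj(n,[*pin,z])[0])
        u=proj(n,[*pin,z0+13])[0].round().astype(int); print(im[u[1]-6:u[1]+8,u[0]-6:u[0]+8].astype(int))
    J=np.array([proj(n,[pin[0]+1,pin[1],120])[0]-proj(n,[*pin,120])[0],proj(n,[pin[0],pin[1]+1,120])[0]-proj(n,[*pin,120])[0]]).T; print("J",J)
```

```text
top U 110 [242.9  163.99]
top U 123 [242.77 162.99]
top U 136 [242.64 161.97]
[[ 73  76  75  88 141 143 136 134 131 129 129 129 127 133]
 [ 75  76  76 110 191 184 166 160 152 145 136 129 125 139]
 [ 74  74  79 119 194 196 194 190 190 179 150 133 126 142]
 [ 75  74  82 135 191 191 189 188 193 190 140 128 127 150]
 [ 72  75  92 158 183 170 162 166 190 194 137 129 130 162]
 [ 72  75  97 166 155 159 147 133 183 193 138 127 131 170]
 [ 73  74 106 183 146 133 121 120 170 190 148 128 135 186]
 [ 71  75 108 186 150 124 115 119 164 171 163 134 139 200]
 [ 73  79 124 186 170 137 126 136 170 172 188 136 132 190]
 [ 72  83 138 183 185 170 163 175 185 165 160 108 104 138]
 [ 73  76 103 146 174 187 181 181 183 165 137  93  81  85]
 [ 70  72  76 107 175 148 135 128 137 168 117  84  78  80]
 [ 73  70  75 113 186 142 121 116 137 185 118  80  77  79]
 [ 71  72  78 124 185 150 126 126 153 181 114  79  76  78]]
top L 35 [243.59 169.2 ]
top L 48 [243.48 168.36]
top L 61 [243.36 167.49]
[[ 72  75  97 166 155 159 147 133 183 193 138 127 131 170]
 [ 73  74 106 183 146 133 121 120 170 190 148 128 135 186]
 [
[... 1885 characters left out ...]
  59  56  57  56]
 [128 116 128 185 236 240 227 183 118  65  55  54  55  58]
 [129 119 128 176 227 224 188 138  88  62  54  54  55  56]
 [132 120 127 169 212 202 161 121  87  63  55  54  53  54]
 [132 125 138 175 194 176 145 116  94  72  59  56  56  54]
 [134 133 158 190 190 162 133 117 103  92  83  66  55  52]
 [139 150 182 203 194 159 128 116 114 126 127  91  61  56]
 [144 166 198 212 199 166 130 117 124 150 150 108  61  53]
 [147 169 194 206 202 178 148 134 144 161 144  97  58  50]
 [141 146 163 179 188 184 175 173 174 165 125  77  54  50]
 [148 130 121 130 139 152 169 183 178 152  99  61  49  50]
 [154 130 104  86  84  99 121 139 136 109  70  54  50  50]]
J [[-0.41 -0.11]
 [-0.07  0.32]]
```

>>> drive_tool:
  targets:
    - [1,-6,0,0,0]
    - [1,-14,0,0,0]
    - [1,-22,0,0,0]
    - [1,-30,-0.3,0,0]
    - [1,-36,-0.6,0,0]
    - [1,-39,-0.6,0,0]
    - [1,-39,-0.6,0,0]
    - [1,-39,-0.6,0,0]

```text
clock: 7.7
position: [532.2, 176.7, 148.2]
ee_rot: [0.08, 0.997, -0.0, -0.0]
contact_force: [-0.6, 0.2, -2.4]
gripper_width: 7.3
grasp_force: 58.8
```

Run:
```python
from h import *
s=arm.read_state(); print(s['position'],s['ee_rot'],s['contact_force'],s['clock'])
knuckles((610.6,172.8),168)
a=arm.get_image("side")[155:215,200:260]
cv2.imwrite("pics/c5.png",cv2.resize(a,(540,540),interpolation=2))
```

```text
[532.24396244 176.67149936 148.17301313] [ 7.96452060e-02  9.96823246e-01 -8.49672229e-05 -2.24332125e-04] [-0.6151367   0.20824422 -2.35674731] 7.7
U side exp [224.6 166.2] found (array([224.6, 166.9]), array([610. , 174.7, 168. ]))
U top exp [242.4 159.7] found None
L side exp [226.6 187. ] found (array([226.6, 187.6]), array([610.2, 174.6,  93. ]))
L top exp [243.2 165.6] found None
```

View pics/c5.png

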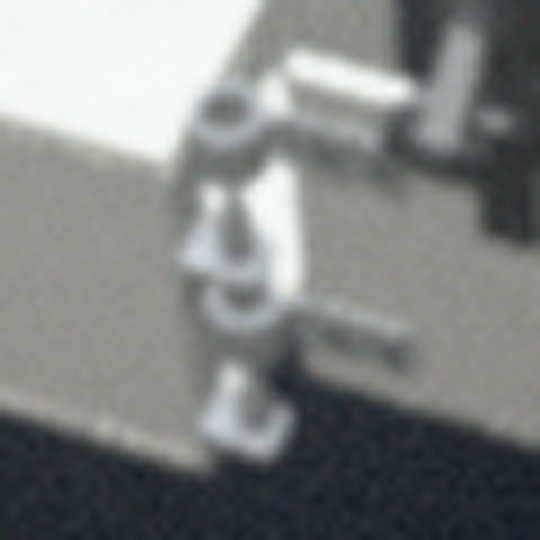

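The side view shows the upper ring at (230,115) directly over its pin at (237,235), and the lower ring at (242,300) over its pin at (255,400). I'll lower gently in stages.

>>> drive_tool:
  targets:
    - [1,0,0,2,0]
    - [1,0,0,5,0]
    - [1,0,0,8,0]
    - [1,0,0,11,0]
    - [1,0,0,14,0]
    - [1,0,0,16,0]
    - [1,0,0,18,0]
    - [1,0,0,18,0]

```text
clock: 8.75
position: [532.3, 176.7, 130.0]
ee_rot: [0.08, 0.997, -0.0, -0.0]
contact_force: [0.1, -1.1, -1.9]
gripper_width: 7.3
grasp_force: 58.8
```

>>> drive_tool:
  targets:
    - [1,0,0,2,0]
    - [1,0,0,4,0]
    - [1,0,0,6,0]
    - [1,0,0,8,0]
    - [1,0,0,10,0]
    - [1,0,0,10,0]

```text
clock: 9.35
position: [532.2, 176.7, 119.9]
ee_rot: [0.08, 0.997, -0.0, -0.0]
contact_force: [-0.5, -0.1, -2.6]
gripper_width: 7.3
grasp_force: 58.8
```

>>> drive_tool:
  targets:
    - [1,0,0,2,0]
    - [1,0,0,4,0]
    - [1,0,0,6,0]
    - [1,0,0,7,0]
    - [1,0,0,8,0]
    - [1,0,0,8,0]

```text
clock: 9.95
position: [532.3, 176.7, 112.1]
ee_rot: [0.08, 0.997, -0.0, -0.0]
contact_force: [-0.5, 0.4, -3.1]
gripper_width: 7.1
grasp_force: 58.8
```

>>> drive_tool:
  targets:
    - [1,0,0,0.5,0]
    - [1,0,0,1,0]
    - [1,0,0,1.5,0]
    - [1,0,0,1.5,0]

```text
clock: 10.35
position: [532.4, 176.8, 110.8]
ee_rot: [0.08, 0.997, -0.0, 0.0]
contact_force: [-0.5, 0.3, -2.6]
gripper_width: 7.0
grasp_force: 58.8
```

>>> drive_tool:
  targets:
    - [1,0,0,0.4,0]
    - [1,0,0,0.8,0]
    - [1,0,0,1,0]
    - [1,0,0,1,0]

```text
clock: 10.75
position: [532.4, 176.8, 110.5]
ee_rot: [0.079, 0.997, 0.0, 0.0]
contact_force: [-4.3, 0.6, 4.9]
gripper_width: 7.3
grasp_force: 59.6
```

Run:
```python
import numpy as np
p=np.array([-78,8.7])
for f in range(3,49,3):
    a=np.radians(-f);R=np.array([[np.cos(a),-np.sin(a)],[np.sin(a),np.cos(a)]]);print(-f,(p-R@p).round(1))
```

```text
-3 [-0.6 -4.1]
-6 [-1.3 -8.1]
-9 [ -2.3 -12.1]
-12 [ -3.5 -16. ]
-15 [ -4.9 -19.9]
-18 [ -6.5 -23.7]
-21 [ -8.3 -27.4]
-24 [-10.3 -31. ]
-27 [-12.5 -34.5]
-30 [-14.8 -37.8]
-33 [-17.3 -41.1]
-36 [-20.  -44.2]
-39 [-22.9 -47.1]
-42 [-25.9 -50. ]
-45 [-29.  -52.6]
-48 [-32.3 -55.1]
```

>>> drive_tool:
  targets:
    - [1,0,0,-0.5,0]
    - [1,-0.6,-4.1,-0.5,-3]
    - [1,-1.3,-8.1,-0.5,-6]
    - [1,-2.3,-12.1,-0.5,-9]
    - [1,-3.5,-16,-0.5,-12]
    - [1,-4.9,-19.9,-0.5,-15]
    - [1,-6.5,-23.7,-0.5,-18]
    - [1,-8.3,-27.4,-0.5,-21]
    - [1,-8.3,-27.4,-0.5,-21]

```text
clock: 11.65
position: [537.0, 148.7, 110.4]
ee_rot: [-0.103, 0.995, 0.0, 0.001]
contact_force: [-0.2, 1.6, 0.5]
gripper_width: 7.5
grasp_force: 59.2
```

>>> drive_tool:
  targets:
    - [1,-0.6,-4.1,0,-3]
    - [1,-1.3,-8.1,0,-6]
    - [1,-2.3,-12.1,0,-9]
    - [1,-3.5,-16,0,-12]
    - [1,-4.9,-19.9,0,-15]
    - [1,-6.5,-23.7,0,-18]
    - [1,-8.3,-27.4,0,-21]
    - [1,-10.3,-31,0,-24]
    - [1,-10.3,-31,0,-24]

```text
clock: 12.55
position: [553.1, 120.3, 110.4]
ee_rot: [-0.307, 0.952, 0.0, 0.0]
contact_force: [-1.8, 1.3, 2.6]
gripper_width: 7.3
grasp_force: 59.4
```

>>> drive_tool:
  targets:
    - [0.9,0,0,0,0]
    - [0.75,0,0,0,0]
    - [0.6,0,0,0,0]
    - [0.4,0,0,0,0]
    - [0.2,0,0,0,0]
    - [0.2,0,0,0,0]

```text
clock: 13.15
position: [552.7, 120.2, 110.2]
ee_rot: [-0.308, 0.951, -0.0, -0.0]
contact_force: [-0.7, 0.3, -0.7]
gripper_width: 34.2
grasp_force: 0.0
```

Run:
```python
from h import *
s=arm.read_state(); print(s['position'],s['ee_rot'],s['contact_force'],s['gripper_width'],s['clock'],s['joints'])
a=arm.get_image("side")[150:235,190:290];b=arm.get_image("top")[100:200,215:315]
o=np.hstack([cv2.resize(a,(430,366),interpolation=2),cv2.resize(b,(366,366),interpolation=2)]); cv2.imwrite("pics/c6.png",o)
```

```text
[552.67441944 120.1859521  110.22822216] [-3.07948934e-01  9.51402884e-01 -2.61749936e-05 -8.01440212e-05] [-0.69048968  0.31246446 -0.69623802] 34.234639403809936 13.15 [ 5.00577376e-01  4.01496141e-01 -3.01364790e-01  2.82365160e-05
 -8.68102634e-01 -1.44531906e+00]
```

View pics/c6.png

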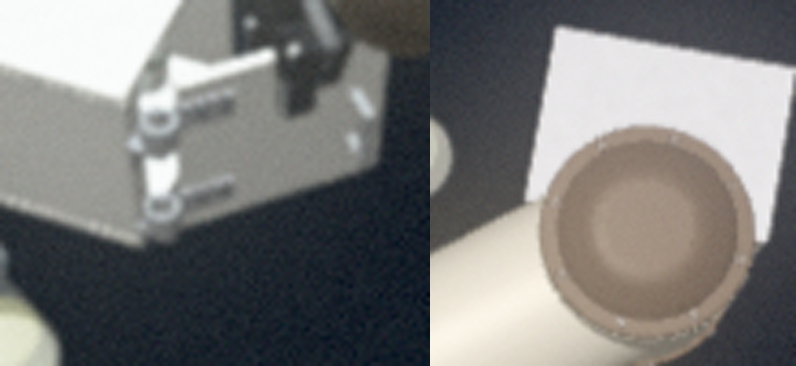

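The door hangs on both pins at about 45° with the pins visible inside the knuckles, and the gripper is open around its top edge. Next I raise the gripper, close it, go to the outer side and push the door shut.

>>> drive_tool:
  targets:
    - [0.2,0,0,-10,0]
    - [0.2,0,0,-30,0]
    - [0.2,0,0,-50,0]
    - [0.2,0,0,-62,0]
    - [0.6,15,20,-62,0]
    - [1,30,42,-62,0]
    - [1,38,50,-62,0]
    - [1,38,50,-62,0]
    - [1,38,50,-40,0]
    - [1,38,50,-18,0]
    - [1,38,50,-2,0]
    - [1,38,50,-2,0]

```text
clock: 14.45
position: [492.1, 137.6, 110.2]
ee_rot: [-0.308, 0.951, -0.001, -0.002]
contact_force: [0.2, -0.1, -0.6]
gripper_width: 0.2
grasp_force: 0.0
```

Run:
```python
from h import *
s=arm.read_state(); print(s['position'],s['ee_rot'],s['contact_force'],s['gripper_width'],s['clock'],s['joints'])
p=np.array([-116,8.7-50])
for st,yy in((0,0),(0,-28)):
    q=p+[0,-yy] 
    for f in range(4,49,4):
        a=np.radians(-f);R=np.array([[np.cos(a),-np.sin(a)],[np.sin(a),np.cos(a)]]);print(-f,(q-R@q+[0,yy]).round(1))
a=arm.get_image("side")[140:240,190:310]
cv2.imwrite("pics/c7.png",cv2.resize(a,(600,500),interpolation=2))
```

```text
[492.12963565 137.56786151 110.17674623] [-3.07646508e-01  9.51497641e-01 -5.75558265e-04 -2.35252873e-03] [ 0.24738594 -0.0566945  -0.6113749 ] 0.17635559813238919 14.45 [ 5.90524065e-01  3.22619733e-01 -4.30424102e-01 -2.50173826e-04
 -8.22592866e-01 -1.53571068e+00]
-4 [ 2.6 -8.2]
-8 [  4.6 -16.5]
-12 [  6.1 -25. ]
-16 [  6.9 -33.6]
-20 [  7.1 -42.2]
-24 [  6.8 -50.8]
-28 [  5.8 -59.3]
-32 [  4.3 -67.7]
-36 [  2.1 -76.1]
-40 [ -0.6 -84.2]
-44 [ -3.9 -92.2]
-48 [ -7.7 -99.9]
-4 [  0.6 -36.1]
-8 [  0.7 -44.3]
-12 [  0.2 -52.4]
-16 [ -0.8 -60.5]
-20 [ -2.4 -68.5]
-24 [ -4.6 -76.3]
-28 [ -7.3 -84. ]
-32 [-10.6 -91.5]
-36 [-14.3 -98.7]
-40 [ -18.6 -105.7]
-44 [ -23.3 -112.3]
-48 [ -28.5 -118.6]
```

View pics/c7.png

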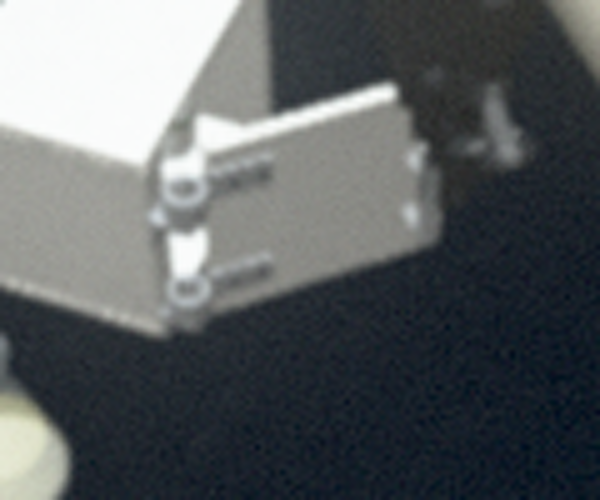

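The door stands at about 45°. The closed fingers are in front of its outer face near the free edge at (470,130), touching nothing. I'll push it slowly along the hinge arc.

>>> drive_tool:
  targets:
    - [1,0,-10,0,0]
    - [1,0,-18,0,0]
    - [1,0,-24,0,0]
    - [1,0.2,-28,0,0]
    - [1,0.4,-32,0,-2]
    - [1,0.6,-36.1,0,-4]
    - [1,0.7,-40.2,0,-6]
    - [1,0.7,-44.3,0,-8]
    - [1,0.5,-48.4,0,-10]
    - [1,0.2,-52.4,0,-12]
    - [1,-0.3,-56.5,0,-14]
    - [1,-0.8,-60.5,0,-16]

```text
clock: 15.7
position: [529.0, 89.5, 112.6]
ee_rot: [-0.438, 0.899, 0.0, 0.0]
contact_force: [-0.4, 0.4, 0.9]
gripper_width: 0.2
grasp_force: 0.1
```

```bash
cat > d.py <<'E'
from h import *
s=arm.read_state(); print(s['position'],s['ee_rot'],s['contact_force'],s['clock'])
pin=np.array([610.6,172.8]); a=np.pi/2+2*np.arctan2(-s['ee_rot'][0],s['ee_rot'][1]); y=np.array([np.cos(a),np.sin(a)]); x=np.array([-y[1],y[0]])
d=pin-s['position'][:2]; print("yaw",np.degrees(a),"pin in tool",d@x,d@y)
# door free corner top: outer edge of the door, by expected projections for several opening angles
for th in range(0,50,5):
    t=np.radians(-9.2-th); R=np.array([[np.cos(t),-np.sin(t)],[np.sin(t),np.cos(t)]])
    c=pin+R@(np.array([-4,-65])-[-9,78]); print(th,proj("side",[*c,145])[0].round(1),end="; ")
E
python3 d.py
python3 - <<'E'
from h import *
a=arm.get_image("side")[140:240,190:310]
cv2.imwrite("pics/c8.png",cv2.resize(a,(600,500),interpolation=2))
E
```

```text
[529.02826681  89.53118198 112.62170817] [-4.37964380e-01  8.98992290e-01  9.50884009e-06  2.52180931e-04] [-0.40566587  0.43551498  0.93317364] 15.7
yaw 141.9481468634254 pin in tool -115.84902797437883 -12.909160600828734
0 [246.4 132.2]; 5 [251.  133.5]; 10 [255.4 135. ]; 15 [259.6 136.8]; 20 [263.7 138.9]; 25 [267.5 141.3]; 30 [271.1 143.9]; 35 [274.3 146.7]; 40 [277.3 149.8]; 45 [279.9 153. ];
```

View pics/c8.png

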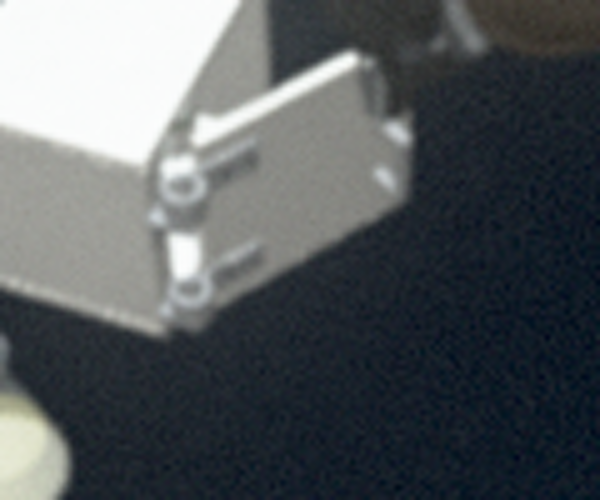

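The door now stands at about 30°, following the finger contact at (375,85). The hinge is still seated. I'll continue.

>>> drive_tool:
  targets:
    - [1,0.4,-4,0,-2]
    - [1,0.6,-8.1,0,-4]
    - [1,0.7,-12.2,0,-6]
    - [1,0.7,-16.3,0,-8]
    - [1,0.5,-20.4,0,-10]
    - [1,0.2,-24.4,0,-12]
    - [1,-0.3,-28.5,0,-14]
    - [1,-0.8,-32.5,0,-16]
    - [1,-1.5,-36.5,0,-18]
    - [1,-2.4,-40.5,0,-20]
    - [1,-3,-42.5,0,-21]
    - [1,-3.5,-44.5,0,-22]

```text
clock: 16.95
position: [565.9, 65.0, 112.4]
ee_rot: [-0.601, 0.799, 0.0, -0.0]
contact_force: [-0.5, -0.8, 0.5]
gripper_width: -0.2
grasp_force: 0.1
```

```bash
python3 d.py
```

```text
[565.9342796   65.00446503 112.39589872] [-6.01049985e-01  7.99211433e-01  3.70603739e-05 -1.92353076e-05] [-0.48462692 -0.78200279  0.47688328] 16.95
yaw 163.89026870871436 pin in tool -115.95637146933493 -13.000917453434258
0 [246.4 132.2]; 5 [251.  133.5]; 10 [255.4 135. ]; 15 [259.6 136.8]; 20 [263.7 138.9]; 25 [267.5 141.3]; 30 [271.1 143.9]; 35 [274.3 146.7]; 40 [277.3 149.8]; 45 [279.9 153. ];
```

>>> drive_tool:
  targets:
    - [1,0.2,-2,0,-1]
    - [1,0.4,-4,0,-2]
    - [1,0.5,-6,0,-3]
    - [1,0.6,-8,0,-4]
    - [1,0.6,-10,0,-5]
    - [1,0.7,-11,0,-5.5]
    - [1,0.7,-12,0,-6]
    - [1,0.7,-12,0,-6]

```text
clock: 17.75
position: [577.4, 61.2, 112.3]
ee_rot: [-0.642, 0.767, 0.0, 0.0]
contact_force: [-0.1, 0.5, 0.7]
gripper_width: 0.2
grasp_force: 0.1
```

>>> drive_tool:
  targets:
    - [1,0,-0.5,0,-0.3]
    - [1,0,-1,0,-0.6]
    - [1,0,-1.5,0,-0.9]
    - [1,0,-1.5,0,-0.9]

```text
clock: 18.15
position: [578.8, 60.9, 112.3]
ee_rot: [-0.648, 0.762, -0.0, 0.0]
contact_force: [-0.3, -0.1, -0.5]
gripper_width: 0.2
grasp_force: 0.1
```

```bash
python3 d.py
python3 - <<'E'
from h import *
a=arm.get_image("side")[120:220,180:300]
cv2.imwrite("pics/c9.png",cv2.resize(a,(600,500),interpolation=2))
E
```

```text
[578.75384809  60.88873966 112.34402237] [-6.48035550e-01  7.61610088e-01 -2.00258678e-05  6.67541572e-06] [-0.34641604 -0.11731088 -0.50815273] 18.15
yaw 170.787307993577 pin in tool -115.56626153207638 -13.518386635203392
0 [246.4 132.2]; 5 [251.  133.5]; 10 [255.4 135. ]; 15 [259.6 136.8]; 20 [263.7 138.9]; 25 [267.5 141.3]; 30 [271.1 143.9]; 35 [274.3 146.7]; 40 [277.3 149.8]; 45 [279.9 153. ];
```

View pics/c9.png

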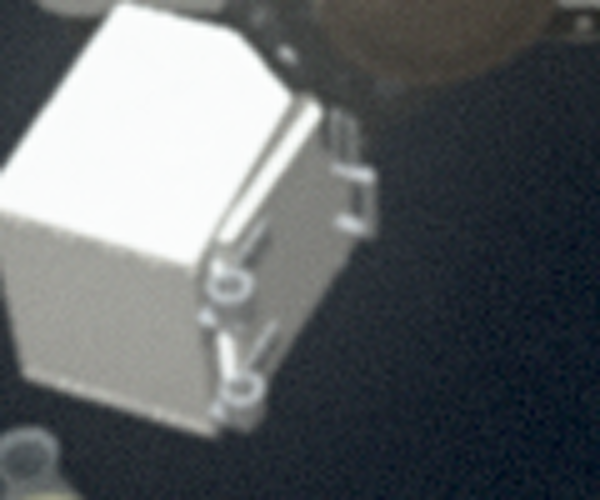

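The door is nearly shut. Its top edge runs parallel to the cabinet front from (228,240) to (310,110), with a thin dark gap. I'll press on until light contact.

>>> drive_tool:
  targets:
    - [1,0,-0.5,0,0]
    - [1,0,-1,0,0]
    - [1,0,-1.5,0,0]
    - [1,0,-1.5,0,0]

```text
clock: 18.6
position: [580.3, 60.7, 112.3]
ee_rot: [-0.648, 0.762, -0.0, 0.0]
contact_force: [0.2, -0.3, -0.1]
gripper_width: -0.2
grasp_force: 0.1
```

>>> drive_tool:
  targets:
    - [1,0,-0.5,0,0]
    - [1,0,-1,0,0]
    - [1,0,-1.5,0,0]
    - [1,0,-1.5,0,0]

```text
clock: 19.0
position: [581.7, 60.4, 112.3]
ee_rot: [-0.648, 0.762, -0.0, 0.0]
contact_force: [-0.3, -0.3, -0.7]
gripper_width: -0.6
grasp_force: 0.1
```

>>> drive_tool:
  targets:
    - [1,0,-0.5,0,0]
    - [1,0,-1,0,0]
    - [1,0,-1.5,0,0]
    - [1,0,-1.5,0,0]

```text
clock: 19.4
position: [583.2, 60.2, 112.3]
ee_rot: [-0.648, 0.762, 0.0, 0.0]
contact_force: [0.0, 0.8, 0.4]
gripper_width: -0.3
grasp_force: 0.1
```

>>> drive_tool:
  targets:
    - [1,0,-0.5,0,0]
    - [1,0,-1,0,0]
    - [1,0,-1.5,0,0]
    - [1,0,-1.5,0,0]

```text
clock: 19.8
position: [584.7, 59.9, 112.3]
ee_rot: [-0.648, 0.762, 0.0, -0.0]
contact_force: [-0.0, -0.0, -0.6]
gripper_width: -0.1
grasp_force: 0.1
```

```bash
python3 d.py
python3 - <<'E'
from h import *
a=arm.get_image("side")[125:215,210:270]
cv2.imwrite("pics/c10.png",cv2.resize(a,(400,600),interpolation=2))
E
```

```text
[584.67688988  59.91337198 112.25658983] [-6.47945091e-01  7.61687048e-01  7.08156138e-06 -2.69623291e-05] [-4.30301556e-04 -4.10700969e-02 -6.08406044e-01] 19.8
yaw 170.77369820502352 pin in tool -115.58255162531357 -7.48813622571658
0 [246.4 132.2]; 5 [251.  133.5]; 10 [255.4 135. ]; 15 [259.6 136.8]; 20 [263.7 138.9]; 25 [267.5 141.3]; 30 [271.1 143.9]; 35 [274.3 146.7]; 40 [277.3 149.8]; 45 [279.9 153. ];
```

```bash
cat > prof.py <<'E'
from h import *
from scipy.ndimage import map_coordinates
def prof(nav=4,ys=(50,30,10,-10,-30,-45,-55,-62)):
    im=np.mean([arm.get_image("side").mean(2) for _ in range(nav)],0)
    t=np.radians(-9.2); R=np.array([[np.cos(t),-np.sin(t)],[np.sin(t),np.cos(t)]])
    o=np.array([610.6,172.8])-R@[-69,68]; xs=np.arange(-82,-46,2)
    print("  x ",xs)
    for y in ys:
        X=np.array([[*(o+R@[x,y]),145] for x in xs]); u=proj("side",X)+[0,.8]
        print(y,map_coordinates(im,[u[:,1],u[:,0]],order=1).astype(int),u[10].round(0))
prof()
E
python3 prof.py
```

```text
x  [-82 -80 -78 -76 -74 -72 -70 -68 -66 -64 -62 -60 -58 -56 -54 -52 -50 -48]
50 [121 115 107 104 117 140 159 158 147 164 196 225 234 220 212 221 243 249] [226. 167.]
30 [127 126 127 127 131 141 147 142 147 178 224 242 244 233 217 225 240 249] [229. 162.]
10 [125 126 126 126 127 127 126 132 151 195 229 242 238 217 201 216 238 248] [232. 156.]
-10 [136 129 125 126 126 125 126 134 163 207 236 244 235 209 198 214 241 248] [236. 150.]
-30 [100  99 104 106  93  90  98 127 172 215 241 245 230 203 189 214 238 248] [239. 145.]
-45 [ 86  97 101 104 115 126 123 103 101 121 167 195 199 184 177 207 232 246] [241. 141.]
-55 [ 62  62  61  62  64  63  63  64  65  66  67  66  71  77  88 102 115 111] [243. 138.]
-62 [63 62 62 62 63 64 65 66 66 66 65 64 64 64 64 65 67 69] [244. 136.]
```

>>> drive_tool:
  targets:
    - [1,0,-0.5,0,0]
    - [1,0,-1,0,0]
    - [1,0,-1,0,0]

```text
clock: 20.35
position: [585.7, 59.8, 112.3]
ee_rot: [-0.648, 0.762, 0.0, -0.0]
contact_force: [0.4, -0.1, -0.4]
gripper_width: -0.0
grasp_force: 0.1
```

>>> drive_tool:
  targets:
    - [1,0,-0.5,0,0]
    - [1,0,-1,0,0]
    - [1,0,-1,0,0]

```text
clock: 20.65
position: [586.0, 59.7, 112.2]
ee_rot: [-0.648, 0.762, 0.0, -0.001]
contact_force: [-3.4, 1.4, 1.0]
gripper_width: -0.0
grasp_force: 1.5
```

```bash
python3 prof.py
```

```text
x  [-82 -80 -78 -76 -74 -72 -70 -68 -66 -64 -62 -60 -58 -56 -54 -52 -50 -48]
50 [124 119 110 104 115 136 155 155 146 163 196 226 235 221 212 221 243 249] [226. 167.]
30 [127 126 125 126 129 132 136 136 144 175 221 241 244 233 218 226 240 249] [229. 162.]
10 [124 125 126 126 126 126 126 129 145 185 224 242 240 225 208 218 238 249] [232. 156.]
-10 [144 131 125 125 125 124 124 130 149 193 230 245 241 220 208 217 241 248] [236. 150.]
-30 [101  95  95 105 101  96  96 113 152 200 235 246 237 215 199 216 238 248] [239. 145.]
-45 [ 70  78  87  97 110 123 132 117 102 102 142 178 191 185 181 210 236 247] [241. 141.]
-55 [ 62  62  62  63  62  64  65  65  65  65  65  64  66  72  82  96 114 121] [243. 138.]
-62 [60 61 61 61 61 62 64 66 67 67 66 65 65 64 65 66 66 66] [244. 136.]
```

>>> drive_tool:
  targets:
    - [1,0,-0.3,0,0]
    - [1,0,-0.7,0,0]
    - [1,0,-0.7,0,0]
    - [1,0,-0.7,0,0]

```text
clock: 21.25
position: [586.0, 59.6, 112.2]
ee_rot: [-0.648, 0.762, 0.001, -0.001]
contact_force: [-6.1, 1.8, 3.1]
gripper_width: 0.0
grasp_force: 3.3
```

>>> drive_tool:
  targets:
    - [1,0,1,0,0]
    - [1,0,2,0,0]
    - [1,0,4,0,0]
    - [1,0,8,0,0]
    - [1,0,16,0,0]
    - [1,0,30,0,0]
    - [1,0,50,0,0]
    - [1,0,75,0,0]
    - [1,0,95,-20,0]
    - [1,0,100,-50,0]
    - [1,0,100,-80,0]
    - [1,0,100,-80,0]

```text
clock: 22.45
position: [490.7, 76.5, 197.0]
ee_rot: [-0.649, 0.761, -0.002, 0.005]
contact_force: [0.3, -0.4, 0.2]
gripper_width: -0.1
grasp_force: 0.0
```

```bash
python3 prof.py
python3 - <<'E'
from h import *
s=arm.read_state(); print(s['position'],s['contact_force'],s['clock'])
knuckles((610.6,172.8),130)
E
```

```text
x  [-82 -80 -78 -76 -74 -72 -70 -68 -66 -64 -62 -60 -58 -56 -54 -52 -50 -48]
50 [121 116 109 103 116 138 154 151 145 167 200 225 232 212 204 217 242 249] [226. 167.]
30 [125 126 125 125 129 135 140 137 150 186 229 242 240 225 209 222 239 249] [229. 162.]
10 [124 124 124 124 125 126 126 133 156 203 232 242 235 212 196 212 237 248] [232. 156.]
-10 [139 128 124 124 123 123 126 137 172 214 238 242 227 195 187 209 240 247] [236. 150.]
-30 [106 117 123 124 123 123 127 143 187 224 242 242 220 192 182 211 236 247] [239. 145.]
-45 [ 60  70  90 106 116 122 126 153 194 232 243 236 212 179 175 209 237 248] [241. 141.]
-55 [ 58  57  60  68  82 101 124 156 203 232 242 234 205 178 179 212 238 248] [243. 138.]
-62 [ 54  53  54  56  61  77 107 156 209 236 244 236 199 172 174 211 238 248] [244. 136.]
[487.76083188  75.27136927 191.44329451] [-0.03573661  0.34003211  0.30351954] 22.65
U side exp [225.7 177. ] found (array([225.5, 176.7]), array([611.2, 171.8, 130. ]))
U top exp [242.8 162.8] found (array([243.4, 162.1]), array([612.2, 171.6, 130. ]))
  tri [611.7 171.6 129.8]
L side exp [227.6 196.6] found (array([227.5, 197.3]), array([610.3, 175.1,  55. ]))
L top exp [243.5 168.3] found (array([243.7, 167.3]), array([612.9, 172.5,  55. ]))
  tri [612.3 172.5  51.4]
```

```bash
sed -i 's/^prof()$/if __name__=="__main__": prof()/' prof.py
python3 - <<'E'
from prof import *
prof(4,(30,-30,-62)); prof(4,(30,-30,-62))
print(arm.read_state()['clock'])
# cabinet yaw check, top camera front/back/left/right edges of cabinet top
E
```

```text
x  [-82 -80 -78 -76 -74 -72 -70 -68 -66 -64 -62 -60 -58 -56 -54 -52 -50 -48]
30 [125 124 125 125 129 135 140 137 149 185 229 242 240 226 209 222 239 249] [229. 162.]
-30 [107 118 122 123 122 122 127 144 187 224 242 242 221 193 182 210 236 247] [239. 145.]
-62 [ 54  55  55  57  61  77 108 157 209 236 244 235 200 173 174 211 238 248] [244. 136.]
  x  [-82 -80 -78 -76 -74 -72 -70 -68 -66 -64 -62 -60 -58 -56 -54 -52 -50 -48]
30 [126 125 125 126 130 135 140 138 149 185 230 243 240 225 209 222 239 249] [229. 162.]
-30 [106 117 122 124 124 123 127 143 186 224 242 242 220 192 182 211 236 247] [239. 145.]
-62 [ 53  55  56  57  59  76 107 157 209 236 243 235 200 173 175 211 238 248] [244. 136.]
23.25
```

>>> drive_tool:
  targets:
    - [1,0,-10,20,0]
    - [1,0,-30,50,0]
    - [1,0,-50,79,0]
    - [1,0,-68,79,0]
    - [1,0,-80,79,0]
    - [1,0,-86,79,0]
    - [1,0,-90,79,0]
    - [1,0,-92,79,0]
    - [1,0,-92,79,0]

```text
clock: 24.15
position: [579.3, 60.9, 113.9]
ee_rot: [-0.648, 0.762, -0.0, 0.0]
contact_force: [-0.2, 0.4, 0.4]
gripper_width: -0.1
grasp_force: 0.0
```

```bash
python3 -c "
from prof import *
prof(2,(30,-30)); s=arm.read_state(); print(s['position'],s['ee_rot'],s['contact_force'])"
```

```text
x  [-82 -80 -78 -76 -74 -72 -70 -68 -66 -64 -62 -60 -58 -56 -54 -52 -50 -48]
30 [126 126 126 126 130 137 144 140 151 187 231 243 242 228 211 223 240 249] [229. 162.]
-30 [106  98  88  88 105 118 128 144 188 225 243 243 223 195 184 213 237 248] [239. 145.]
[579.05549452  60.88515267 113.73474194] [-6.48058417e-01  7.61590601e-01 -1.91324278e-05  2.11521151e-04] [ 0.3941442   0.72613815 -0.12926813]
```

>>> drive_tool:
  targets:
    - [1,0,-1,0,0]
    - [1,0,-2,0,0]
    - [1,0,-3,0,0]
    - [1,0,-4,0,0]
    - [1,0,-4.5,0,0]
    - [1,0,-5,0,0]
    - [1,0,-5.4,0,0]
    - [1,0,-5.8,0,0]
    - [1,0,-6.2,0,0]
    - [1,0,-6.6,0,0]
    - [1,0,-7,0,0]
    - [1,0,-7,0,0]

```text
clock: 25.45
position: [586.0, 59.7, 113.3]
ee_rot: [-0.648, 0.762, 0.0, -0.0]
contact_force: [-1.6, 0.8, -0.5]
gripper_width: 0.2
grasp_force: 0.7
```

>>> drive_tool:
  targets:
    - [1,0,-0.2,0,0]
    - [1,0,-0.4,0,0]
    - [1,0,-0.4,0,0]

```text
clock: 25.75
position: [586.1, 59.7, 113.3]
ee_rot: [-0.648, 0.762, 0.0, -0.001]
contact_force: [-4.2, 1.7, 1.6]
gripper_width: 0.0
grasp_force: 2.1
```

```bash
python3 -c "
from prof import *
prof(4,(30,-30))"
```

```text
x  [-82 -80 -78 -76 -74 -72 -70 -68 -66 -64 -62 -60 -58 -56 -54 -52 -50 -48]
30 [126 125 125 125 128 131 135 136 145 176 223 242 244 233 218 225 240 249] [229. 162.]
-30 [102  96  95 105 105 100  98 108 149 198 235 246 237 215 200 216 238 248] [239. 145.]
```

Now a very slow retreat, so the door does not spring back.

>>> drive_tool:
  targets:
    - [1,0,0.1,0,0]
    - [1,0,0.2,0,0]
    - [1,0,0.3,0,0]
    - [1,0,0.35,0,0]
    - [1,0,0.4,0,0]
    - [1,0,0.45,0,0]
    - [1,0,0.5,0,0]
    - [1,0,0.55,0,0]
    - [1,0,0.6,0,0]
    - [1,0,0.65,0,0]
    - [1,0,0.7,0,0]
    - [1,0,0.75,0,0]

```text
clock: 27.15
position: [586.1, 59.7, 113.2]
ee_rot: [-0.648, 0.762, -0.0, 0.0]
contact_force: [-4.6, 1.9, 1.3]
gripper_width: -0.3
grasp_force: 1.8
```

>>> drive_tool:
  targets:
    - [1,0,0.05,0,0]
    - [1,0,0.1,0,0]
    - [1,0,0.15,0,0]
    - [1,0,0.2,0,0]
    - [1,0,0.25,0,0]
    - [1,0,0.3,0,0]
    - [1,0,0.4,0,0]
    - [1,0,0.5,0,0]
    - [1,0,0.7,0,0]
    - [1,0,1,0,0]
    - [1,0,1.5,0,0]
    - [1,0,2,0,0]

```text
clock: 28.35
position: [584.2, 60.1, 113.5]
ee_rot: [-0.648, 0.762, -0.0, 0.0]
contact_force: [-0.7, -0.2, 0.9]
gripper_width: 0.1
grasp_force: 0.0
```

```bash
python3 -c "
from prof import *
prof(4,(30,-30)); s=arm.read_state(); print(s['position'],s['contact_force'])"
```

```text
x  [-82 -80 -78 -76 -74 -72 -70 -68 -66 -64 -62 -60 -58 -56 -54 -52 -50 -48]
30 [127 127 127 128 128 129 131 134 149 186 231 244 244 231 216 224 240 250] [229. 162.]
-30 [ 97 100 108 109  96  92 102 131 177 219 241 243 225 197 185 213 237 248] [239. 145.]
[584.03202857  60.06428843 113.36515761] [-0.75000597 -0.41445458 -0.24331475]
```

>>> drive_tool:
  targets:
    - [1,0,-0.3,0,0]
    - [1,0,-0.6,0,0]
    - [1,0,-0.9,0,0]
    - [1,0,-1.2,0,0]
    - [1,0,-1.4,0,0]
    - [1,0,-1.6,0,0]
    - [1,0,-1.7,0,0]
    - [1,0,-1.8,0,0]
    - [1,0,-1.9,0,0]
    - [1,0,-2,0,0]
    - [1,0,-2,0,0]

```text
clock: 29.65
position: [585.9, 59.7, 113.3]
ee_rot: [-0.648, 0.762, 0.0, -0.0]
contact_force: [-0.2, 0.2, -1.3]
gripper_width: -0.3
grasp_force: 0.1
```

```bash
python3 -c "
from prof import *
prof(3,(10,-10,-30)); s=arm.read_state(); print(s['position'],s['contact_force'])"
```

```text
x  [-82 -80 -78 -76 -74 -72 -70 -68 -66 -64 -62 -60 -58 -56 -54 -52 -50 -48]
10 [125 125 126 127 127 125 125 128 144 186 224 241 241 225 208 219 239 249] [232. 156.]
-10 [150 135 125 125 124 123 124 130 150 194 230 245 239 218 206 216 241 248] [236. 150.]
-30 [103  96  96 106 103  98  96 108 151 201 237 246 236 213 199 217 238 248] [239. 145.]
[585.93490682  59.74628865 113.31097437] [-0.31779239  0.08059535  0.219289  ]
```

>>> drive_tool:
  targets:
    - [1,0,0.05,0,0]
    - [1,0,0.1,0,0]
    - [1,0,0.15,0,0]
    - [1,0,0.2,0,0]
    - [1,0,0.25,0,0]
    - [1,0,0.3,0,0]
    - [1,0,0.35,0,0]
    - [1,0,0.4,0,0]
    - [1,0,0.5,0,0]
    - [1,0,0.6,0,0]
    - [1,0,0.7,0,0]
    - [1,0,0.8,0,0]

```text
clock: 31.0
position: [585.2, 59.8, 113.3]
ee_rot: [-0.648, 0.762, -0.0, -0.0]
contact_force: [-0.4, 0.3, 0.6]
gripper_width: -0.3
grasp_force: 0.0
```

```bash
python3 -c "
from prof import *
prof(3,(10,-10,-30)); s=arm.read_state(); print(s['position'],s['contact_force'])"
```

```text
x  [-82 -80 -78 -76 -74 -72 -70 -68 -66 -64 -62 -60 -58 -56 -54 -52 -50 -48]
10 [125 125 126 126 126 127 126 132 151 196 230 242 238 217 200 215 239 249] [232. 156.]
-10 [140 129 125 124 124 123 124 133 162 207 237 245 235 210 199 214 241 248] [236. 150.]
-30 [ 98  96 100 105  98  94 100 122 169 215 242 245 230 204 189 214 237 248] [239. 145.]
[585.19355974  59.86962243 113.34063948] [ 0.77568508 -0.17084332  0.69037092]
```

>>> drive_tool:
  targets:
    - [1,0,0.3,0,0]
    - [1,0,0.6,0,0]
    - [1,0,1,0,0]
    - [1,0,2,0,0]
    - [1,0,5,0,0]
    - [1,0,12,0,0]
    - [1,0,30,0,0]
    - [1,0,60,0,0]
    - [1,0,90,-20,0]
    - [1,0,110,-60,0]
    - [1,0,110,-80,0]
    - [1,0,110,-80,0]

```text
clock: 32.35
position: [477.6, 78.4, 197.0]
ee_rot: [-0.649, 0.761, -0.001, 0.004]
contact_force: [0.7, -0.8, -0.2]
gripper_width: -0.4
grasp_force: 0.0
```

```bash
cat > face.py <<'E'
from h import *
from scipy.ndimage import map_coordinates
t=np.radians(-9.2); R=np.array([[np.cos(t),-np.sin(t)],[np.sin(t),np.cos(t)]]); o=np.array([610.6,172.8])-R@[-69,68]
def avg(n,k=4): return np.mean([arm.get_image(n).mean(2) for _ in range(k)],0)
def samp(im,n,x,y,z,b): 
    X=np.array([[*(o+R@[a,y]),z] for a in x]); u=proj(n,X)+b; return map_coordinates(im,[u[:,1],u[:,0]],order=1)
im=avg("side"); xs=np.arange(-74,-52,.25)
def cross(v,lev,up=True):
    i=np.where((v[:-1]<lev)&(v[1:]>=lev))[0]; return xs[i]
for y in(10,0,-10,-20,-30,-40,-50,-60,-70):
    a=samp(im,"side",xs,y,145,[0,.8]); b=samp(im,"side",xs,y,20,[0,.8])
    print(y,"top",cross(a,(a.min()+a[xs<-56].max())/2)[:2],"bottom",cross(b,90)[:2], b[::8].astype(int))
# cabinet's top front edge in the top view and door
imt=avg("top"); xs=np.arange(-80,-40,2.)
for y in(40,10,-20,-50,-70): print(y,"topcam z145",samp(imt,"top",xs,y,145,[0,0]).astype(int))
E
python3 face.py
```

```text
10 top [-64.75] bottom [-64.75] [ 47  47  49  58  77  94 105 105 106 116 134]
0 top [-65.] bottom [-65.] [ 47  47  49  59  77  99 111 117 119 124 135]
-10 top [-65.25] bottom [-65.] [ 49  51  53  61  79  97 112 120 121 122 122]
-20 top [-65.75] bottom [-65.75] [ 48  49  54  66  85 104 115 120 122 122 122]
-30 top [-66.   -54.25] bottom [-65.5] [ 49  50  54  65  83 102 114 121 121 122 123]
-40 top [-66.] bottom [-66.25] [ 48  51  58  71  90 107 118 121 123 123 122]
-50 top [-67.] bottom [-66.25] [ 50  52  56  71  90 108 117 121 123 124 124]
-60 top [-68.] bottom [-66.25] [ 50  51  58  72  90 106 117 121 122 122 122]
-70 top [-66.75] bottom [-66.5] [ 54  55  58  74  92 107 117 120 121 121 122]
40 topcam z145 [139 134 124 120 115 116 140 153 160 187 215 220 210 192 203 218 223 223
 223 223]
10 topcam z145 [122 123 123 123 124 124 123 126 140 197 214 215 201 193 206 219 221 222
 222 222]
-20 topcam z145 [123 123 123 123 123 124 123 131 170 204 217 215 204 184 207 217 221 222
 223 223]
-50 topcam z145 [184 184 182 175 145 128 124 132 166 209 219 219 218 200 207 219 222 223
 223 223]
-70 topcam z145 [ 70  71  74  82  93 106 117 131 191 215 218 195 159 155 205 221 223 224
 224 224]
```

```bash
cat > yaw.py <<'E'
from h import *
from scipy.ndimage import map_coordinates
t=np.radians(-9.2); R=np.array([[np.cos(t),-np.sin(t)],[np.sin(t),np.cos(t)]]); o=np.array([610.6,172.8])-R@[-69,68]
def edge(im,n,axis,pos,rng,z,lev,b):
    """crossings along axis (0:x,1:y) near pos, for values rng of the other; fit slope"""
    s=np.arange(pos-8,pos+8,.25); P_=[]
    for q in rng:
        X=[[*(o+R@((a,q) if axis==0 else (q,a))),z] for a in s]; u=proj(n,X)+b
        v=map_coordinates(im,[u[:,1],u[:,0]],order=1)-lev; i=np.where(v[:-1]*v[1:]<0)[0]
        if len(i): i=i[0]; P_.append((q,s[i]+.25*v[i]/(v[i]-v[i+1])))
    P_=np.array(P_); k=np.polyfit(*P_.T,1); return round(np.degrees(np.arctan(k[0])),2),round(np.polyval(k,0),2),np.round(P_[:,1]-np.polyval(k,P_[:,0]),1)
if __name__=="__main__":
    t0=cv2.imread("pics/top0.png").mean(2); s0=cv2.imread("pics/side0.png").mean(2); r=range
    print("top0 left",edge(t0,"top",1,75,r(-45,50,5),150,140,0)); print("top0 right",edge(t0,"top",1,-75,r(-45,50,5),150,140,0)); print("top0 back",edge(t0,"top",0,55,r(-65,70,5),150,140,0))
    print("side0 left bottom",edge(s0,"side",1,75,r(-40,45,5),0,80,[0,.8])); print("side0 left top",edge(s0,"side",1,75,r(-40,45,5),150,190,[0,.8]))
    im=np.mean([arm.get_image("side").mean(2) for _ in r(4)],0); tt=np.mean([arm.get_image("top").mean(2) for _ in r(4)],0)
    print("door side top",edge(im,"side",0,-64,r(-70,20,5),145,185,[0,.8]),"\n bottom",edge(im,"side",0,-64,r(-70,20,5),20,88,[0,.8])); print("door top",edge(tt,"top",0,-64,r(-70,20,5),145,170,0))
E
python3 yaw.py
```

```text
top0 left (np.float64(-0.07), np.float64(76.35), array([-0.4,  0.2,  0.2, -0.2,  0.1, -0.3,  0.2,  0.3, -0.2,  0.2, -0.1,
        0.2,  0.2, -0.2,  0.1, -0.1, -0. ,  0.1, -0.3]))
top0 right (np.float64(0.13), np.float64(-75.01), array([ 0.1,  0.1,  0. , -0.1,  0. , -0. , -0.2,  0.1, -0. , -0.2,  0.1,
        0. , -0. ,  0.1, -0.1, -0. ,  0.1, -0.2,  0.1]))
top0 back (np.float64(-0.09), np.float64(56.71), array([ 0. ,  0.2, -0.3,  0. , -0. , -0.3,  0.1, -0.1, -0.1,  0.1, -0.1,
        0.3,  0. ,  0.2,  0.3, -0.2,  0.1,  0.2, -0.2, -0.1, -0.1,  0.2,
        0.3, -0.3,  0. , -0. , -0.3]))
side0 left bottom (np.float64(0.01), np.float64(67.35), array([ 0. , -0. , -0. ,  0.3, -0.1,  0.3, -0.1, -0.3, -0.2, -0.2, -0.1,
        0.2, -0.1,  0.3, -0.1,  0.1]))
side0 left top (np.float64(-0.13), np.float64(78.17), array([-0. ,  1. ,  0.5, -0.8,  0.2, -0.3,  0.1, -0.8, -0.5,  0.2,  0.1,
        0.3, -0.8, -0.4, -0.3,  0.7,  0.8]))
door side top (np.float64(1.26), np.float64(-64.94), array([ 1.3,  0. , -0.3, -0.4, -0.3, -0.2, -0.2, -0. , -0.1, -0.2, -0.1,
       -0. ,  0.1,  0.2, -0. ,  0. ,  0.1,  0.3])) 
 bottom (np.float64(1.5), np.float64(-64.92), array([ 0.5, -0. ,  0.1,  0.2, -0.3, -0.4, -0.3,  0.1,  0.2, -0.1, -0.2,
       -0.3,  0.1,  0.3, -0.1, -0.1,  0. ,  0.3]))
door top (np.float64(0.94), np.float64(-63.36), array([-0.1,  0.1,  0.1, -0.2,  0.3, -0.3,  0.2, -0.1, -0.1,  0.2, -0.4,
        0.3, -0.3,  0.2, -0.1,  0. ,  0.2, -0.2]))
```

Run:
```python
from h import *
from yaw import edge
t0=cv2.imread("pics/top0.png"); t1=arm.get_image("top"); s0=cv2.imread("pics/side0.png"); s1=arm.get_image("side")
for nm,a,b,(u,v) in(("flask",t0,t1,(208,142)),("beaker",t0,t1,(150,135)),("tape",t0,t1,(368,267)),("flask s",s0,s1,(190,228)),("beaker s",s0,s1,(165,272)),("tape s",s0,s1,(334,135))):
    q=lambda i:cv2.GaussianBlur(i[v-20:v+20,u-20:u+20].astype('f4').mean(2),(0,0),1); print(nm,cv2.phaseCorrelate(q(a),q(b)),np.abs(q(a)-q(b)).max())
for _ in range(2):
    im=np.mean([arm.get_image("side").mean(2) for _ in range(4)],0); print(edge(im,"side",0,-64,range(-70,20,5),20,88,[0,.8])[:2])
s=arm.read_state(); print(s['position'],s['contact_force'],s['clock'])
```

```text
flask ((-0.01827368594156198, -0.03949061699189116), 0.9775190138816834) 13.655899
beaker ((-0.043653240515162395, -0.02101339187680651), 1.0202178758382798) 13.109894
tape ((0.10593151598316553, 0.032067065555715146), 0.9761167865991592) 12.947144
flask s ((-0.008260270908877487, 0.05533305090669671), 1.044813362956047) 9.398792
beaker s ((-0.031318105510671046, 0.02982233018537883), 0.9818010875582694) 8.14621
tape s ((0.029427718872160114, 0.20350725231666544), 0.9894852924346924) 72.40398
(np.float64(1.48), np.float64(-64.92))
(np.float64(1.46), np.float64(-64.9))
[476.60730366  77.48988057 193.34888782] [ 0.54447747 -0.34494559 -0.5982703 ] 33.65
```

```bash
python3 -c "
from bench import arm
print(arm.job_done())"
```

```text
the job is handed in; nothing more can be done
None
```

The door is back on both pins and swung shut, with a gap of about 2 mm left at the free edge (1–1.5° by camera) because it eased back that far after each push; flask, beaker and tape did not move, the job was handed in at about 34 s with the arm clear, and I viewed 12 pictures against the limit of 10.

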